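# Knock the ring out of the die and finish the column in the leaning tube

## Task

One brass ring is stuck in the round pocket of the die: press the knockout lever fully down so that the rod lifts the ring out of the pocket, then drop that ring and the equal ring lying on the bench, in either order, down the leaning tube onto the ring already in it. All three must lie flat on one another inside the tube as one column, and everything else on the bench is left where it is.

Things in the scene. Friction and masses are not known exactly. Their poses are not given: they have to be found in the camera images.
- ring_stuck_center (a point): the ring that starts in the die's pocket, its top face level with the die's top: a flat thick plain brass ring, 60 mm outside diameter, 28 mm bore, 22 mm thick, polished, about 0.41 kg; the point is its centre, half-way up (11 mm from either face) on its axis; z is its axis
- ring_loose_center (a point): the equal ring that starts lying flat on the bench: a flat thick plain brass ring, 60 mm outside diameter, 28 mm bore, 22 mm thick, polished, about 0.41 kg; the point is its centre, half-way up (11 mm from either face) on its axis; z is its axis
- ring_bottom_center (a point): the equal ring that starts at the bottom of the tube: a flat thick plain brass ring, 60 mm outside diameter, 28 mm bore, 22 mm thick, polished, about 0.41 kg; the point is its centre, half-way up (11 mm from either face) on its axis; z is its axis
- tube_bore (a point): leaning steel tube, fixed: the point is the centre of the bore's floor; z runs up the axis, 28 degrees from vertical, to the open mouth 80 mm away, on the robot's side; y is level. Smooth bore 62 mm, widened to 69 in the last 3 mm; outside 72 mm (76 at the mouth). Foot 130 x 90 mm. Three rings fill 66 mm, so the top one ends 14 mm below the mouth; a ring let go square in the mouth slides down by itself
- die_top (a point): the die, a dark steel block 90 x 90 mm on legs, fixed, its top 117 mm above the bench: the point is the centre of its round pocket (63 mm wide, 22 mm deep) at the level of its top; z is up, y points along the lever to its pad, 170 mm away. A flat-headed knockout rod (head 40 mm) rises through the pocket's floor as the lever is pressed
- lever_pad (a point): centre of the top of the round steel pad (44 mm diameter) at the free end of the lever, 61 mm above the bench at the start. Pressed, it sinks 24 mm on an arc of 100 mm radius about the lever's level pivot between it and the die, and then leans 0.24 rad outwards. It takes 5 to 12 N, has a hard stop and stays where it is left
- lever (a joint): angle of the knockout lever in rad: 0 at the start, grows as the pad is pressed, 0.24 at the stop; the rod lifts the ring 70 mm per rad, so the stop leaves the ring standing 16 mm proud of the die's top, and it stays up
- big_ring: a larger brass ring (90 mm across, 15 mm thick) lying on the bench that does not belong in the tube; origin at the centre of its underside; leave it alone
- hammer: a hammer with a wooden handle, 260 mm long, lying on the bench; origin half-way along it on the bench; leave it alone
- tin: a closed metal can, 72 mm diameter, 80 mm high, standing on the bench; origin at the centre of its underside; leave it alone
- lantern: a small hexagonal brass lantern, 110 mm across, 150 mm high, standing on the bench; origin at the centre of its underside; leave it alone
Mind the look-alikes: they are no part of the job. What is shaped like the part that bears ring_loose_center but purple is not meant.

How it is judged (in metres and radians):
On the way:
1. the lever is fully pressed and the rod has lifted the stuck ring at least 14 mm, upright over the pocket (value of joint lever above 0.21 rad and z of ring_stuck_center in the frame of die_top above 0.003 m and horizontal distance between ring_stuck_center and die_top below 0.006 m), for 0.2 s.
At the end, for the whole second after the job is handed in: All three rings are in the tube as one column, within 4 mm of its axis (x and y) and 0.1 rad of square to it: ring_bottom on the floor (centre 7 to 15 mm up the bore), the other two on it in either order (centres 27 to 61 mm up), released and at rest (under 10 mm/s) (x of ring_bottom_center in the frame of tube_bore between -0.004 and 0.004 m and y of ring_bottom_center in the frame of tube_bore between -0.004 and 0.004 m and z of ring_bottom_center in the frame of tube_bore between 0.007 and 0.015 m and angle between the z axis of each of ring_bottom_center, ring_stuck_center, ring_loose_center and the z axis of tube_bore, either way round below 0.1 rad and linear speed of each of ring_bottom, ring_stuck, ring_loose below 0.01 m/s and x of ring_stuck_center in the frame of tube_bore between -0.004 and 0.004 m and y of ring_stuck_center in the frame of tube_bore between -0.004 and 0.004 m and z of ring_stuck_center in the frame of tube_bore between 0.027 and 0.061 m and x of ring_loose_center in the frame of tube_bore between -0.004 and 0.004 m and y of ring_loose_center in the frame of tube_bore between -0.004 and 0.004 m and z of ring_loose_center in the frame of tube_bore between 0.027 and 0.061 m); the robot touches nothing.
It fails at once if the big ring is moved by more than 30 mm (distance of big_ring from where it was at the start of the episode above 0.03 m).
It fails at once if the hammer is moved by more than 30 mm (distance of hammer from where it was at the start of the episode above 0.03 m).
It fails at once if the tin is moved by more than 30 mm (distance of tin from where it was at the start of the episode above 0.03 m).
It fails at once if the lantern is moved by more than 30 mm (distance of lantern from where it was at the start of the episode above 0.03 m).
It also fails if it takes over 61 s, if anything falls off the work surface, if the arm or the gripper's body presses on something with over 40 N, if the wrist force passes 120 N, or if a joint passes its speed limit or range.

## Robot

A 6-joint arm with a two-finger parallel gripper is mounted at the origin on the work surface. World frame = base frame: x ahead of the robot, y to its left, z up, the work surface at z = 0. Lengths are in m, angles in degrees, forces in N, time in s.
With the tool pointing down it reaches from about 0.25 to 0.8 m from the base axis. Payload 8.5 kg.
Tool frame: the origin (TCP) lies at the centre of the arm's flange, where the gripper is bolted on; the fingertips stand 173 mm ahead of it and the grasp point (between the pads) lies 155 mm ahead of it (bot.tip_reach is the distance from the TCP to the fingertips, in m); z points along the fingers, y is the line along which they close (so a half turn about z gives the same grasp; the last joint's range is limited). The gripper opens to 85 mm and grips with 20 to 120 N. Pads are 22 mm wide; open, the fingers measure 114 mm over their backs; the gripper's body (76 mm by 85 mm) begins 54 mm behind the grasp point. The pads swing forward as they close: fully open they stand 13 mm farther back than shut.
Start: joints at [68.067, 13.648, -0.773, 75.585, 0, 90], TCP at [0.196, 0.487, 0.405] pointing down, gripper open.
Joint ranges: [-152.45, 152.45], [-59.26, 108.67], [-65.41, 83.53], [-104.44, 129.93], [-82.83, 76.93], [-180, 180]. Speed limits (degrees/s): [127.2, 127.2, 159.86, 180, 180, 180].

## Interface

Orientations are given as [roll, pitch, yaw] about the fixed x, y, z axes, in that order (R = Rz(yaw) Ry(pitch) Rx(roll)).
In Python, from cell import bot gives the robot as it stands.
- The arm moves only by the shell command python3 -m pendant 'ROWS' [FORCE]. ROWS is JSON, a list of rows, each a list of 7 numbers: the gripper's target within -1 to 1 (fully open at 1, half-way at 0, shut at -1), then the shift along the tool's x, y, z as a fraction of full scale, then the turn, a rotation vector about the tool's x, y, z as a fraction of full scale. A call has 1 to 10 rows; each row shifts and turns the commanded pose from where the row before left it, along the tool's axes as they then stand; what a row does not reach is not made up. Full scale, the value 1, is 2 cm for a shift and 0.15 rad for a turn. A row lasts 1/8 s, in which the tool goes at most 62.5 mm and 10.7 degrees, less where a joint would pass 70% of its speed; a pose out of reach is approached as far as the arm can. A call with a number of a shift or a turn outside -1 to 1 is refused whole. A call with a gripper value outside its range is refused whole. The fingers move at their own pace and stop on an object; FORCE is the grip in N (left out, the last holds). Time passes only in rows, so rows that do not move let the fingers close. It gives the time, the measured TCP pose, the force, the opening and the grip force at its end, in the units of the state.
- bot.get_obs(): the state, without advancing time (a new reading comes with each control period).
- bot.get_image(name): name is "side" or "top" or "wrist"; returns a dict with "pixels" (384x512x3 uint8, blue, green, red), "fx", "fy", "cx", "cy" (pixels), "eye" and "rotation" of the camera in the world; the wrist camera has in their place "T_tool_cam" (4x4, takes a point from camera to tool coordinates, whose origin is the TCP and whose axes are the flange's). Camera axes: x right, y down, z forward; pixel columns grow to the right and rows downward; lengths in m; the calibration is good to about 2 mm. A picture is of the moment at which its call begins: read the wrist's pose just before it. There is no depth.
- bot.close_job(): hands the job in; it is judged then, once.
The state is a dict: "time": time; "q": joint angles; "qd": joint speeds; "effort": joint torques, N m; "eef_pos": TCP position; "tcp_rot": TCP orientation; "contact_force": force on the tool from outside, world axes, zero at the start; "wrist_torque": the same for the moment, N m; "opening": finger opening in m; "grip_force": force on a finger pad.
Only numpy, scipy, OpenCV 4.12 (cv2) and the standard library are available. Lean on these libraries where they do the work, as an engineer would, in place of code of your own. Each camera call takes 0.05 s, during which the arm holds its last target. There are 200 camera calls.

## Working session

There is one attempt and no reset: what is moved stays moved. The work goes in short steps, Python scripts to look and compute and a shell command to move; the robot and the scene stay as the last step left them, time stands still between calls to the robot, and variables do not carry over. Pictures are saved under pics/ and viewed, at most 10 in all, crops included, and the job is handed in when it is done.

```bash
mkdir -p pics; cat > h.py <<'E'
from cell import bot
import numpy as np, cv2
from scipy.spatial.transform import Rotation as R
def tool(o=None):
    o=o or bot.get_obs(); T=np.eye(4); T[:3,:3]=R.from_euler('xyz',o['tcp_rot'],degrees=True).as_matrix(); T[:3,3]=o['eef_pos']; return T
def cam(name):
    T=tool(); im=bot.get_image(name)
    if name=='wrist': C=T@np.array(im['T_tool_cam'])
    else:
        C=np.eye(4); C[:3,:3]=im['rotation']; C[:3,3]=im['eye']
    K=np.array([[im['fx'],0,im['cx']],[0,im['fy'],im['cy']],[0,0,1]])
    return np.array(im['pixels']),K,C
def ray(K,C,u,v):
    return C[:3,3],C[:3,:3]@np.linalg.inv(K)@[u,v,1]
def onz(K,C,u,v,z):
    o,d=ray(K,C,u,v); return o+d*(z-o[2])/d[2]
def proj(K,C,p):
    q=K@(C[:3,:3].T@(np.array(p)-C[:3,3])); return q[:2]/q[2]
E
ls; python3 - <<'E'
from h import *
a=[]
for n in ('side','top','wrist'):
    p,K,C=cam(n); cv2.imwrite(f'pics/{n}0.png',p); np.savez(f'{n}0.npz',p=p,K=K,C=C); print(n,C.round(3).tolist(),K[0,0])
    a.append(p)
print(bot.get_obs())
E
```

```text
h.py
pics
side [[-136.823, -0.748, -172.913, 0.463], [-136.823, -0.748, -172.913, 0.834], [-136.823, -0.748, -172.913, 0.986], [0.0, 0.0, 0.0, 1.0]] 456.2710897475196
top [[-173.65, 1.028, -89.442, 0.467], [-173.65, 1.028, -89.442, -0.011], [-173.65, 1.028, -89.442, 1.079], [0.0, 0.0, 0.0, 1.0]] 457.4757351522163
wrist [[0.375, 0.884, 0.28, 0.125], [0.927, -0.356, -0.115, 0.515], [-0.002, 0.303, -0.953, 0.373], [0.0, 0.0, 0.0, 1.0]] 330.33947041179675
{'time': 0.15, 'q': array([ 6.80674278e+01,  1.36741746e+01, -8.05480481e-01,  7.55853877e+01,
        2.05996483e-03,  9.00007956e+01]), 'qd': array([-0.14260645, -0.13544278,  0.08984369, -0.08204635,  0.13245328,
        0.00118087]), 'effort': array([ 7.62513191e-04, -5.39078879e+01,  3.46597517e+01,  1.44349836e-02,
        2.18112785e-05,  1.87477588e-05]), 'eef_pos': array([0.19604338, 0.4868861 , 0.40421751]), 'tcp_rot': array([-1.79934957e+02, -2.05906038e-03,  1.58066630e+02]), 'contact_force': array([-0.23927111, -0.13399583,  0.39967733]), 'wrist_torque': array([ 0.00360659, -0.05763349,  0.00485535]), 'grip_force': 0.0, 'opening': 0.0852464103086992}
```

Rotation is roll/pitch/yaw for the fixed cameras; fixing that.

```bash
sed -i "s/C\[:3,:3\]=im\['rotation'\]/C[:3,:3]=R.from_euler('xyz',im['rotation'],degrees=True).as_matrix()/" h.py; python3 - <<'E'
from h import *
for n in ('side','top'):
    d=np.load(f'{n}0.npz'); C=d['C'].copy(); C[:3,:3]=R.from_euler('xyz',C[0,:3],degrees=True).as_matrix(); np.savez(f'{n}0.npz',p=d['p'],K=d['K'],C=C)
    print(n,C.round(3).tolist(),onz(d['K'],C,256,192,0))
E
```

```text
side [[-0.992, -0.099, 0.075, 0.463], [-0.123, 0.723, -0.68, 0.834], [0.013, -0.684, -0.729, 0.986], [0.0, 0.0, 0.0, 1.0]] [ 0.57620732 -0.11415954  0.        ]
top [[0.01, -0.994, 0.11, 0.467], [-1.0, -0.008, 0.019, -0.011], [-0.018, -0.111, -0.994, 1.079], [0.0, 0.0, 0.0, 1.0]] [0.5986481  0.00704951 0.        ]
```

View pics/top0.png

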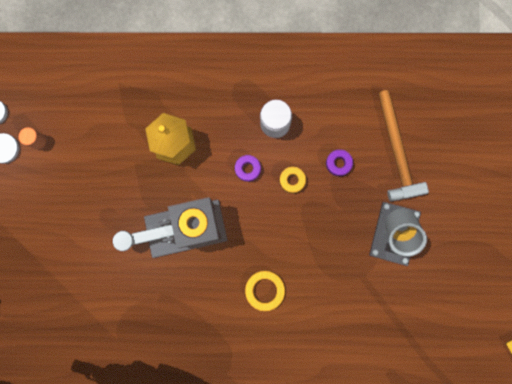

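View pics/side0.png

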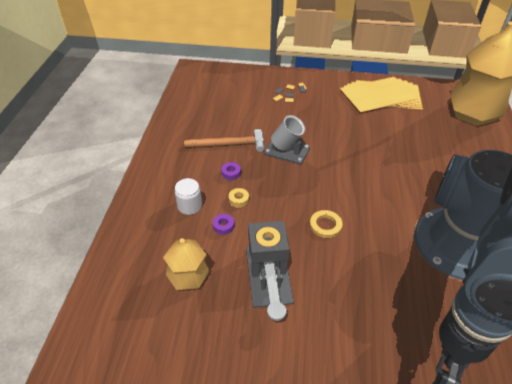

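The top view shows:
- Die ring at (193,222), lever pad at (122,241) and tube mouth at (407,238).
- Flat ring candidates: brass small at (292,180), purple at (247,168) and (340,162), and the large brass one at (265,291). The small brass ring at (292,180) fits: it isn't purple and it's about 60 mm across, not 90.

Next I'll measure these and confirm with a crop.

```bash
python3 - <<'E'
from h import *
D={n:np.load(f'{n}0.npz') for n in('top','side')}
def yel(p):
    h=cv2.cvtColor(p,cv2.COLOR_BGR2HSV); return cv2.inRange(h,(18,120,100),(33,255,255))
def fit(n,box,m=None):
    d=D[n]; m=yel(d['p']) if m is None else m
    x0,y0,x1,y1=box; mm=np.zeros_like(m); mm[y0:y1,x0:x1]=m[y0:y1,x0:x1]
    c=max(cv2.findContours(mm,cv2.RETR_EXTERNAL,cv2.CHAIN_APPROX_NONE)[0],key=cv2.contourArea)
    return cv2.fitEllipse(c),c
for nm,z,bt,bs in (('loose',.022,(275,162,310,197),(224,184,254,212)),('stuck',.117,(175,203,212,242),(250,222,286,250)),('big',.015,(240,265,290,316),(305,205,347,242))):
    for n,b in (('top',bt),('side',bs)):
        e,c=fit(n,b); d=D[n]
        w=np.array([onz(d['K'],d['C'],*q[0],z)[:2] for q in c])
        (cx,cy),r=cv2.minEnclosingCircle((w*1000).astype(np.float32))
        print(nm,n,np.round(e[0],1),onz(d['K'],d['C'],*e[0],z).round(4),'circ',round(cx),round(cy),'r',round(r,1))
# pad: bright gray, low saturation
for n,b in (('top',(108,228,136,254)),('side',(265,302,290,322))):
    d=D[n]; h=cv2.cvtColor(d['p'],cv2.COLOR_BGR2HSV); m=cv2.inRange(h,(0,0,120),(180,60,255))
    e,c=fit(n,b,m); print('pad',n,e,onz(d['K'],d['C'],*e[0],.061).round(4))
t=D['top']['p']; s=D['side']['p']
A=cv2.resize(t[140:210,220:370],None,fx=5,fy=5,interpolation=3)   # 750x350
B1=cv2.resize(t[190:275,360:440],None,fx=3,fy=3,interpolation=3) #240x255
B2=cv2.resize(s[105:170,255:320],None,fx=3.8,fy=3.8,interpolation=3)
B3=cv2.resize(t[190:265,105:230],None,fx=2,fy=2,interpolation=3)
row=np.zeros((255,750,3),np.uint8); x=0
for b in(B1,B2,B3): row[:b.shape[0],x:x+b.shape[1]]=b[:255]; x+=b.shape[1]
cv2.imwrite('pics/crop1.png',np.vstack([A,row])[:600])
E
```

```text
loose top [292.5 179.4] [ 0.6262 -0.0781  0.022 ] circ 627 -78 r 31.1
loose side [238.4 197.3] [ 0.6217 -0.0647  0.022 ] circ 624 -65 r 36.3
stuck top [192.5 222.2] [0.5191 0.1385 0.117 ] circ 519 138 r 30.8
stuck side [267.8 236.3] [0.5153 0.1428 0.117 ] circ 516 142 r 30.2
big top [264.6 290.5] [ 0.37  -0.015  0.015] circ 370 -15 r 46.0
big side [325.6 223.3] [ 0.3667 -0.0056  0.015 ] circ 365 -6 r 48.3
pad top ((123.48011779785156, 239.9895782470703), (18.698253631591797, 23.477710723876953), 65.46721649169922) [0.4812 0.3004 0.061 ]
pad side ((276.14794921875, 310.25970458984375), (17.81603240966797, 19.23089599609375), 95.87860107421875) [0.4765 0.308  0.061 ]
```

View pics/crop1.png

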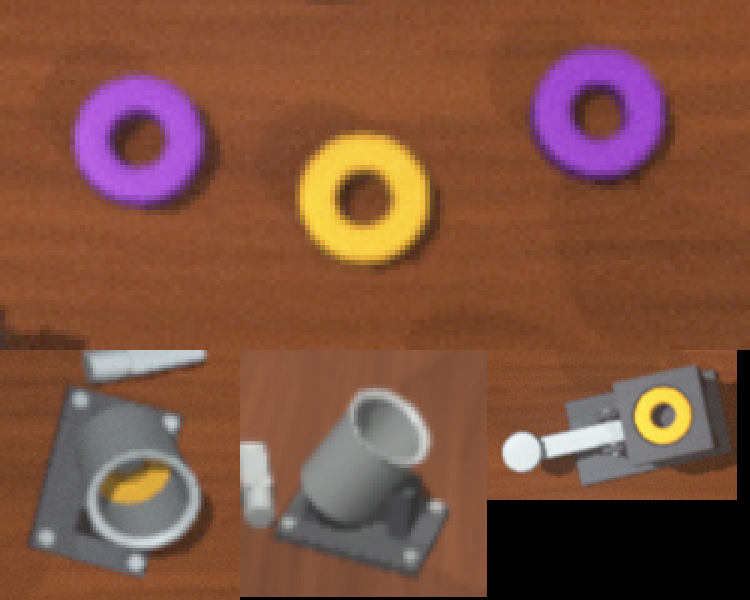

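The crop confirms it: the small brass ring at top (292,180) sits between the two purple ones. The tube mouth is near top (408,240) and side (295,125), and its foot bolts are visible. First I'll turn the tool to yaw 76 (so y follows the tube's lean) and close the fingers for the press.

```bash
python3 -m pendant '[[-1,0,0,0,0,0,0.95],[-1,0,0,0,0,0,0.95],[-1,0,0,0,0,0,0.95],[-1,0,0,0,0,0,0.95],[-1,0,0,0,0,0,0.95],[-1,0,0,0,0,0,0.95],[-1,0,0,0,0,0,0.95],[-1,0,0,0,0,0,0.95],[-1,0,0,0,0,0,0.95],[-1,0,0,0,0,0,0.95]]'
python3 - <<'E'
from h import *
def tri(pt,ps):
    t=np.load('top0.npz');s=np.load('side0.npz')
    o1,d1=ray(t['K'],t['C'],*pt);o2,d2=ray(s['K'],s['C'],*ps)
    d1/=np.linalg.norm(d1);d2/=np.linalg.norm(d2)
    a=np.linalg.lstsq(np.c_[d1,-d2],o2-o1,rcond=None)[0]; p,q=o1+a[0]*d1,o2+a[1]*d2
    return (p+q)/2,np.linalg.norm(p-q)
print('mouth',tri((408,240),(295,125.3)))
t=np.load('top0.npz')
b=np.array([onz(t['K'],t['C'],360+x/3,190+(y-350)/3,.012) for x,y in((80,400),(172,423),(46,538),(136,563))])
print(b.round(3)); d=b[2]+b[3]-b[0]-b[1]; print('lean az',np.degrees(np.arctan2(d[1],d[0])),b.mean(0))
T=tool(); print('to pad, tool units', (T[:3,:3].T@(np.array([.480,.304,.061+.173+.012])-T[:3,3])/.02).round(2),bot.get_obs()['tcp_rot'])
E
```

```text
time: 1.4
eef_pos: [0.1961, 0.4869, 0.4044]
tcp_rot: [-180.0, 0.0, 76.1]
contact_force: [0.3, -0.4, -0.4]
opening: -0.0001
grip_force: 0.0
mouth (array([ 0.48323789, -0.31552514,  0.10683928]), np.float64(0.006008225804535561))
[[ 0.565 -0.298  0.012]
 [ 0.548 -0.368  0.012]
 [ 0.458 -0.27   0.012]
 [ 0.44  -0.338  0.012]]
lean az 164.63982020058484 [ 0.50279209 -0.31848908  0.012     ]
to pad, tool units [-5.48 15.97  7.92] [-1.79994311e+02  4.31119753e-02  7.61498490e+01]
```

```bash
python3 -m pendant '[[-1,-0.34,1,0.4,0,0,0],[-1,-0.34,1,0.4,0,0,0],[-1,-0.34,1,0.4,0,0,0],[-1,-0.34,1,0.4,0,0,0],[-1,-0.34,1,0.4,0,0,0],[-1,-0.34,1,0.4,0,0,0],[-1,-0.34,1,0.4,0,0,0],[-1,-0.34,1,0.4,0,0,0],[-1,-0.34,1,0.4,0,0,0],[-1,-0.34,1,0.4,0,0,0]]'; python3 -m pendant '[[-1,-0.35,1,0.4,0,0,0],[-1,-0.35,1,0.4,0,0,0],[-1,-0.35,1,0.4,0,0,0],[-1,-0.35,1,0.4,0,0,0],[-1,-0.35,1,0.4,0,0,0],[-1,-0.35,1,0.4,0,0,0],[-1,0,0,0,0,0,0]]'
python3 - <<'E'
from h import *
p,K,C=cam('wrist'); T=tool(); tip=T[:3,3]+T[:3,2]*.173
print(tip, proj(K,C,tip)); cv2.imwrite('pics/w1.png',p)
np.savez('w1.npz',p=p,K=K,C=C)
for q in ((.518,.140,.117),(.480,.304,.061)): print(proj(K,C,q))
E
```

```text
time: 2.65
eef_pos: [0.375, 0.3734, 0.3242]
tcp_rot: [-180.0, 0.0, 76.4]
contact_force: [0.4, 0.5, 0.2]
opening: -0.0002
grip_force: 0.0
time: 3.52
eef_pos: [0.4825, 0.3038, 0.2757]
tcp_rot: [-180.0, 0.1, 76.3]
contact_force: [-0.4, 0.6, 0.7]
opening: 0.0002
grip_force: 0.0
[0.48173527 0.30422198 0.10318676] [249.8651615  258.59147659]
[378.86754463 504.33495377]
[247.51237259 225.60049541]
```

View pics/w1.png

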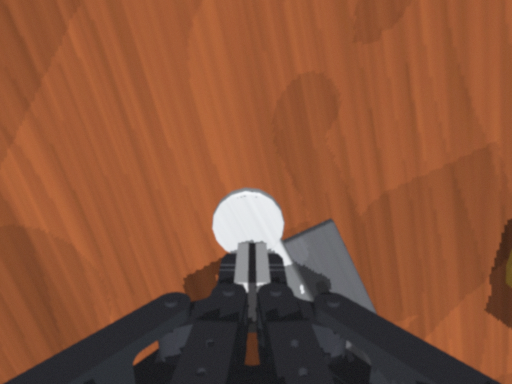

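The pad shows at (248,223) against a predicted (247.5,225.6), so its position is good and the tips are over it, 42 mm above. Pressing now.

```bash
python3 -m pendant '[[-1,0,0,0.6,0,0,0],[-1,0,0,0.6,0,0,0],[-1,0,0,0.6,0,0,0],[-1,0,0,0.2,0,0,0],[-1,0,0,0.2,0,0,0],[-1,0,0,0.2,0,0,0],[-1,0,0,0.2,0,0,0],[-1,0,0,0.2,0,0,0],[-1,0,0,0.2,0,0,0]]';  python3 -m pendant '[[-1,0,0,0.1,0,0,0],[-1,0,0,0.1,0,0,0],[-1,0,0,0.1,0,0,0]]'
```

```text
time: 4.7
eef_pos: [0.4809, 0.3056, 0.2177]
tcp_rot: [-180.0, -0.1, 76.5]
contact_force: [-5.6, 3.2, 9.5]
opening: 0.0005
grip_force: 5.6
time: 5.08
eef_pos: [0.481, 0.3055, 0.2117]
tcp_rot: [-180.0, -0.1, 76.5]
contact_force: [-5.2, 1.5, 10.7]
opening: -0.0002
grip_force: 5.3
```

```bash
python3 -m pendant '[[-1,0,0,0.1,0,0,0],[-1,0,0,0.05,0,0,0],[-1,0,0,0,0,0,0]]';  python3 -m pendant '[[-1,0,0,0.1,0,0,0],[-1,0,0,0,0,0,0],[-1,0,0,0,0,0,0]]'
```

```text
time: 5.45
eef_pos: [0.4809, 0.3054, 0.2111]
tcp_rot: [180.0, -0.2, 76.5]
contact_force: [-12.1, -1.1, 33.7]
opening: -0.0001
grip_force: 16.5
time: 5.82
eef_pos: [0.4808, 0.3054, 0.2107]
tcp_rot: [179.9, -0.2, 76.5]
contact_force: [-16.6, -4.5, 50.2]
opening: -0.0004
grip_force: 24.8
```

The lever is at its hard stop. Raising and moving over the die with the fingers open.

```bash
python3 -m pendant '[[-1,0,0,-0.2,0,0,0],[-1,0,0,-1,0,0,0],[-1,0,0,-1,0,0,0],[-1,0,0,-1,0,0,0],[-1,0,0,-1,0,0,0],[0,0,0,-1,0,0,0],[1,0,0,-1,0,0,0],[1,0,0,-1,0,0,0]]';  python3 -m pendant '[[1,-0.95,0.47,0,0,0,0],[1,-0.95,0.47,0,0,0,0],[1,-0.95,0.47,0,0,0,0],[1,-0.95,0.47,0,0,0,0],[1,-0.95,0.47,0,0,0,0],[1,-0.95,0.47,0,0,0,0],[1,-0.95,0.47,0,0,0,0],[1,-0.95,0.47,0,0,0,0],[1,0,0,0,0,0,0],[1,0,0,0,0,0,0]]'
cat > m.py <<'E'
from h import *
import sys
def measure(z,guess,name):
    p,K,C=cam('wrist'); cv2.imwrite(f'pics/{name}.png',p)
    h=cv2.cvtColor(p,cv2.COLOR_BGR2HSV); m=cv2.inRange(h,(18,110,80),(33,255,255))
    cs=cv2.findContours(m,cv2.RETR_CCOMP,cv2.CHAIN_APPROX_NONE)
    T=tool()
    for c,hh in zip(cs[0],cs[1][0]):
        if cv2.contourArea(c)<400: continue
        w=np.array([onz(K,C,*q[0],z)[:2] for q in c])*1000
        e=cv2.fitEllipse(w.astype(np.float32)); q=cv2.fitEllipse(c)
        ctr=np.array([*e[0],z*1000])/1000
        print('hole' if hh[3]>=0 else 'outer',np.round(q[0],0),'ctr',ctr.round(4),'axes mm',np.round(e[1],1),'tool off mm',(T[:3,:3].T@(ctr-T[:3,3])*1000).round(1))
    print('guess px',proj(K,C,guess).round(0),'tcp',T[:3,3].round(4))
E
python3 - <<'E'
from m import *
measure(.133,(.518,.139,.133),'w2')
E
```

```text
time: 6.82
eef_pos: [0.4813, 0.305, 0.3506]
tcp_rot: [180.0, -0.0, 76.4]
contact_force: [0.6, -0.4, 0.6]
opening: 0.0546
grip_force: 0.0
time: 8.07
eef_pos: [0.5187, 0.139, 0.3494]
tcp_rot: [-180.0, 0.0, 76.4]
contact_force: [0.7, -0.6, -0.5]
opening: 0.0857
grip_force: 0.0
outer [168. 333.] ctr [0.4441 0.0742 0.133 ] axes mm [36.3 55.6] tool off mm [-80.9 -57.  216.5]
outer [253. 219.] ctr [0.5198 0.1406 0.133 ] axes mm [58.5 63.5] tool off mm [  1.4   1.  216.5]
hole [253. 218.] ctr [0.5203 0.1426 0.133 ] axes mm [19.5 25.2] tool off mm [  3.5   1.  216.5]
outer [462.  57.] ctr [0.6469 0.2027 0.133 ] axes mm [55.7 70.9] tool off mm [ 91.6 109.9 216.4]
guess px [251. 224.] tcp [0.5186 0.1395 0.3495]
```

View pics/w2.png

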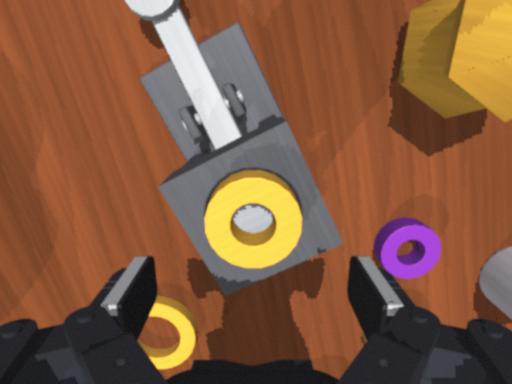

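The ring is lifted and concentric with the pocket (ring at px (253,219)), with the fingers straddling it. Descending 60 mm to grip the top ~10 mm.

```bash
python3 -m pendant '[[1,0.04,0.05,0.6,0,0,0],[1,0,0,0.6,0,0,0],[1,0,0,0.6,0,0,0],[1,0,0,0.6,0,0,0],[1,0,0,0.4,0,0,0],[1,0,0,0.2,0,0,0],[1,0,0,0,0,0,0],[1,0,0,0,0,0,0]]'; python3 -m pendant '[[0,0,0,0,0,0,0],[-1,0,0,0,0,0,0],[-1,0,0,0,0,0,0],[-1,0,0,0,0,0,0],[-1,0,0,0,0,0,0],[-1,0,0,0,0,0,0]]' 60
```

```text
time: 9.12
eef_pos: [0.52, 0.1401, 0.2901]
tcp_rot: [180.0, -0.0, 76.4]
contact_force: [0.1, -0.3, 0.9]
opening: 0.0855
grip_force: 0.0
time: 9.88
eef_pos: [0.5199, 0.1401, 0.2898]
tcp_rot: [180.0, -0.0, 76.4]
contact_force: [-0.1, -0.6, 4.9]
opening: 0.0569
grip_force: 63.4
```

```bash
python3 -m pendant '[[-1,0,0,-0.3,0,0,0],[-1,0,0,-0.7,0,0,0],[-1,0,0,-1,0,0,0],[-1,0,0,-1,0,0,0],[-1,0,0,-1,0,0,0],[-1,0,0,-0.5,0,0,0],[-1,0,0,0,0,0,0],[-1,0,0,0,0,0,0]]'
python3 - <<'E'
from m import *
measure(.133+.09,(.519,.14,.22),'w3')
E
```

```text
time: 10.88
eef_pos: [0.5197, 0.14, 0.379]
tcp_rot: [-179.9, 0.0, 76.4]
contact_force: [-0.5, 0.5, -4.9]
opening: 0.0571
grip_force: 65.1
outer [247. 273.] ctr [0.5174 0.1403 0.223 ] axes mm [57.  74.5] tool off mm [ -0.2  -2.1 155.9]
hole [252. 265.] ctr [0.5211 0.1457 0.223 ] axes mm [15.1 21.8] tool off mm [  6.    0.2 155.9]
outer [454.  57.] ctr [0.6093 0.2079 0.223 ] axes mm [39.6 48.7] tool off mm [ 87.1  71.4 155.7]
guess px [250. 274.] tcp [0.5197 0.14   0.3789]
```

View pics/w3.png

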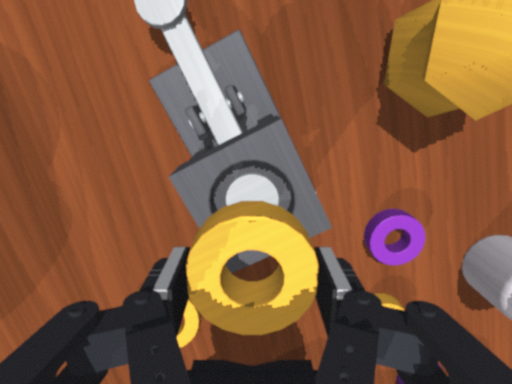

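The ring is held level: its top face centre is near (252,276), where the tool axis predicts (250,274). Moving above the tube, then tilting 28°.

```bash
python3 -m pendant '[[-1,-0.5,0,0,0,0,0],[-1,-0.98,-0.1,0,0,0,0],[-1,-0.98,-0.1,0,0,0,0],[-1,-0.98,-0.1,0,0,0,0],[-1,-0.98,-0.1,0,0,0,0],[-1,-0.98,-0.1,0,0,0,0],[-1,-0.98,-0.1,0,0,0,0],[-1,-0.98,-0.1,0,0,0,0],[-1,-0.98,-0.1,0,0,0,0],[-1,-0.98,-0.1,0,0,0,0]]'; python3 -m pendant '[[-1,-0.98,-0.1,0,0,0,0],[-1,-0.98,-0.1,0,0,0,0],[-1,-0.98,-0.1,0,0,0,0],[-1,-0.98,-0.1,0,0,0,0],[-1,-0.98,-0.1,0,0,0,0],[-1,-0.98,-0.1,0,0,0,0],[-1,-0.98,-0.1,0,0,0,0],[-1,-0.98,-0.1,0,0,0,0],[-1,-0.98,-0.1,0,0,0,0],[-1,-0.98,-0.1,0,0,0,0]]';  python3 -m pendant '[[-1,-0.98,-0.1,0,0,0,0],[-1,-0.98,-0.1,0,0,0,0],[-1,-0.98,-0.1,0,0,0,0],[-1,-0.5,0,0,0,0,0.21],[-1,0,0,0,-0.6,0,0],[-1,0,0,0,-0.7,0,0],[-1,0,0,0,-0.7,0,0],[-1,0,0,0,-0.7,0,0],[-1,0,0,0,-0.56,0,0],[-1,0,0,0,0,0,0]]'
cat > tube.py <<'E'
from h import *
import sys
p,K,C=cam('wrist'); n=sys.argv[1]; np.savez(n+'.npz',p=p,K=K,C=C,T=tool()); cv2.imwrite(f'pics/{n}.png',p)
print(proj(K,C,(.483,-.3155,.107)),tool()[:3,:].round(4).tolist())
E
python3 tube.py t1
```

```text
time: 12.18
eef_pos: [0.458, -0.0382, 0.3798]
tcp_rot: [180.0, 0.0, 76.4]
contact_force: [0.5, 1.0, -4.8]
opening: 0.0569
grip_force: 65.0
time: 13.42
eef_pos: [0.3923, -0.2238, 0.3798]
tcp_rot: [180.0, 0.0, 76.4]
contact_force: [0.3, 0.3, -4.5]
opening: 0.0571
grip_force: 65.0
time: 14.68
eef_pos: [0.3701, -0.2877, 0.3795]
tcp_rot: [152.0, -0.0, 74.5]
contact_force: [-0.6, -0.1, -4.4]
opening: 0.0566
grip_force: 65.5
[221.05984063 184.18293492] [[0.2664, 0.8519, 0.4509, 0.3704], [0.9639, -0.2356, -0.1244, -0.2879], [0.0003, 0.4677, -0.8839, 0.3796]]
```

View pics/t1.png

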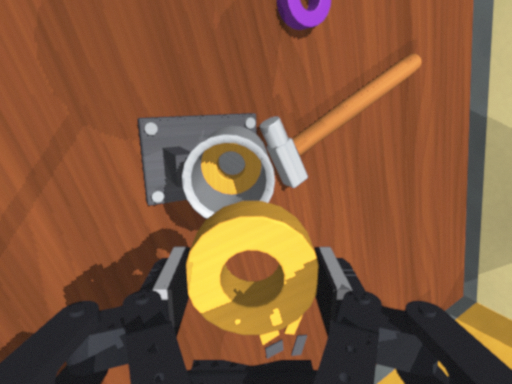

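The mouth rim spans x 182–275 and y 134–220, and the held ring covers its lower edge. I'll take a second view shifted 40 mm along −x so the rim is fully visible, then fit both.

```bash
python3 -m pendant '[[-1,-0.6,0,0,0,0,0],[-1,-0.7,0,0,0,0,0],[-1,-0.7,0,0,0,0,0],[-1,0,0,0,0,0,0],[-1,0,0,0,0,0,0]]'; python3 tube.py t2; cat > rim.py <<'E'
from h import *
def rim(n,c0):
    d=np.load(n+'.npz'); p=d['p']; h=cv2.cvtColor(p,cv2.COLOR_BGR2HSV)
    # bright grey rim; radial search for outermost rim pixel
    m=cv2.inRange(h,(0,0,165),(180,60,255)); m=cv2.morphologyEx(m,cv2.MORPH_CLOSE,np.ones((3,3)))
    cs,_=cv2.findContours(m,cv2.RETR_EXTERNAL,cv2.CHAIN_APPROX_NONE)
    c=min([c for c in cs if len(c)>60],key=lambda c:np.linalg.norm(c.reshape(-1,2).mean(0)-c0))
    hull=cv2.convexHull(c); 
    mm=np.zeros_like(m); cv2.drawContours(mm,[c],-1,255,-1)
    return d,c,cv2.fitEllipse(c),cv2.fitEllipse(hull) if len(hull)>5 else None
if __name__=='__main__':
    out=[]
    for n,c0 in(('t1',(228,180)),('t2',(228,120))):
        d,c,e,eh=rim(n,c0); print(n,len(c),e,eh)
        v=d['p'].copy(); cv2.drawContours(v,[c],-1,(0,0,255),1); cv2.ellipse(v,e,(0,255,0),1); out.append(v)
    cv2.imwrite('pics/rim.png',cv2.resize(np.hstack([out[0][50:260,120:320],out[1][0:210,120:320]]),None,fx=2,fy=2))
E
python3 rim.py
```

```text
time: 15.35
eef_pos: [0.3604, -0.327, 0.3795]
tcp_rot: [152.0, -0.0, 74.6]
contact_force: [0.1, 0.5, -5.2]
opening: 0.0567
grip_force: 65.5
[218.24966791 135.1440511 ] [[0.2655, 0.8513, 0.4526, 0.3605], [0.9641, -0.2346, -0.1244, -0.3268], [0.0003, 0.4694, -0.883, 0.3796]]
t1 376 ((228.2490997314453, 177.95530700683594), (82.32962036132812, 86.59056091308594), 97.79714965820312) ((228.03233337402344, 178.50144958496094), (88.94710540771484, 92.37911224365234), 104.57367706298828)
t2 431 ((234.63668823242188, 127.50723266601562), (96.24079895019531, 121.81256866455078), 92.63337707519531) ((240.5796356201172, 127.95587158203125), (101.82765197753906, 130.93505859375), 94.72520446777344)
```

View pics/rim.png

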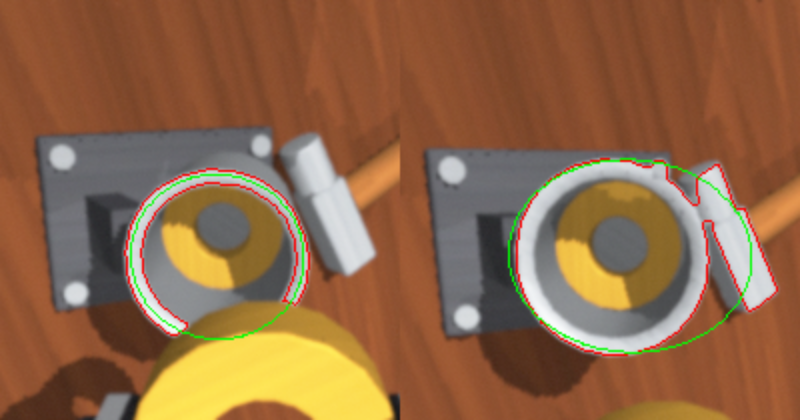

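In t1 the hull fits the rim. In t2 the hammer head merged into the mask, so I'll drop those points and triangulate the mouth centre. The lean comes from the bottom ring's top face and the bolts.

```bash
cat > tri.py <<'E'
from rim import *
def tri(L):
    A=np.zeros((3,3));b=np.zeros(3)
    for d,u in L:
        o,v=ray(d['K'],d['C'],*u); v/=np.linalg.norm(v); P=np.eye(3)-np.outer(v,v); A+=P;b+=P@o
    return np.linalg.solve(A,b)
d1,c,_,e1=rim('t1',(228,180))
d2,c,_,_=rim('t2',(228,120)); q=c[c[:,0,0]<262]
e2=cv2.fitEllipse(cv2.convexHull(q)); 
print(e1,e2)
M=tri([(d1,e1[0]),(d2,e2[0])]); print('mouth',M)
for d,e in((d1,e1),(d2,e2)):
    z=np.linalg.inv(d['C'])@[*M,1]; print('resid px',proj(d['K'],d['C'],M)-e[0],'diam mm',max(e[1])*z[2]/d['K'][0,0]*1000)
for n,box in(('t2',(190,80,245,160)),):
    h=cv2.cvtColor(d2['p'],cv2.COLOR_BGR2HSV); m=cv2.inRange(h,(15,90,60),(35,255,255)); x0,y0,x1,y1=190,80,265,165
    k=np.zeros_like(m);k[y0:y1,x0:x1]=m[y0:y1,x0:x1]
    cc=max(cv2.findContours(k,cv2.RETR_EXTERNAL,cv2.CHAIN_APPROX_NONE)[0],key=cv2.contourArea); er=cv2.fitEllipse(cv2.convexHull(cc)); print('bottom ring',er)
    o,v=ray(d2['K'],d2['C'],*er[0]); 
    # point on that ray 58 mm from the mouth centre
    b=v@(o-M)/(v@v); cq=((o-M)@(o-M)-.058**2)/(v@v); s=-b+np.sqrt(b*b-cq); B=o+s*v; u=(M-B)/.058
    print('axis',u,'tilt',np.degrees(np.arccos(u[2])),'az',np.degrees(np.arctan2(u[1],u[0])))
for d,bs in((d1,((151,129),(250,123),(158,197))),(d2,((146,85),(153.5,158)))):
    B=np.array([onz(d['K'],d['C'],*b,.012) for b in bs]); print(B.round(4).tolist(),'az cross', [np.degrees(np.arctan2(*(B[0]-B[-1])[[1,0]])), np.degrees(np.arctan2(*(B[0]-B[1])[[1,0]]))])
E
python3 tri.py
```

```text
((228.03233337402344, 178.50144958496094), (88.94710540771484, 92.37911224365234), 104.57367706298828) ((226.85379028320312, 127.24842071533203), (98.74347686767578, 100.15047454833984), 25.055400848388672)
mouth [ 0.48716712 -0.30943019  0.11743518]
resid px [ 0.65729743 -0.01081937] diam mm 73.88648750521726
resid px [-0.69061264  0.00350363] diam mm 76.25789719292928
bottom ring ((228.64523315429688, 122.178466796875), (62.63963317871094, 64.89183044433594), 159.07138061523438)
axis [-0.41768611  0.13756824  0.89811653] tilt 26.088413126610796 az 161.7702903370942
[[0.4606, -0.27, 0.012], [0.5678, -0.2985, 0.012], [0.4425, -0.3385, 0.012]] az cross [np.float64(75.18638932301967), np.float64(165.1118733608416)]
[[0.4611, -0.2691, 0.012], [0.4431, -0.3372, 0.012]] az cross [np.float64(75.18183244013218), np.float64(75.18183244013218)]
```

The mouth is at (0.487,−0.309,0.117), its apparent diameter of 76.3 mm matches the 76 given, and the lean azimuth is 165.2°. To cancel camera bias, I'll check where the held ring sits in camera terms, then work out the approach.

```bash
cat > app.py <<'E'
from h import *
d=np.load('t2.npz'); K,C,T=d['K'],d['C'],d['T']
h=cv2.cvtColor(d['p'],cv2.COLOR_BGR2HSV); m=cv2.inRange(h,(15,90,60),(35,255,255)); m[:190]=0; m[345:]=0
m[:, :175]=0; m[:,330:]=0
c=max(cv2.findContours(m,cv2.RETR_EXTERNAL,cv2.CHAIN_APPROX_NONE)[0],key=cv2.contourArea).reshape(-1,2)
print('obs L R top bot',c[:,0].min(),c[:,0].max(),c[:,1].min(),c[:,1].max())
a=np.linspace(0,6.283,200)
P=[]
for z in(.157,.179):
    for t in a: P.append(proj(K,C,(T@[.03*np.cos(t),.03*np.sin(t),z,1])[:3]))
P=np.array(P); print('pred L R top bot',P.min(0),P.max(0))
M=np.array([.4872,-.3094,.1174]); az=np.radians(165.15); t=np.radians(28)
u=np.array([np.sin(t)*np.cos(az),np.sin(t)*np.sin(az),np.cos(t)])
T=tool(); print('axis angle err (tool x,y): rot vec',np.degrees(np.cross(T[:3,2],-u)@T[:3,:3]).round(2))
for dist in (.179+.03,.179-.006): print(dist,'tool units',(T[:3,:3].T@(M+u*dist-T[:3,3])/.02).round(2))
E
python3 app.py
```

```text
obs L R top bot 185 318 200 334
pred L R top bot [182.19421677 194.89878385] [320.9166912  333.40709376]
axis angle err (tool x,y): rot vec [-0.01  0.24  0.  ]
0.209 tool units [ 2.47 -0.96  3.89]
0.173 tool units [ 2.48 -0.96  5.69]
```

The left/right centre matches (251.5 vs 251.6). The ring sits about 1 mm toward −x in the tool, which I'll compensate. Moving to hover 30 mm above the mouth.

```bash
python3 -m pendant '[[-1,0.5,-0.2,0.4,0,0,0],[-1,0.5,-0.2,0.7,0,0,0],[-1,0.5,-0.2,0.8,0,0,0],[-1,0.5,-0.2,0.8,0,0,0],[-1,0.5,-0.16,0.7,0,0,0],[-1,0.03,0,0.4,0,0,0],[-1,0,0,0,0,0,0],[-1,0,0,0,0,0,0]]'; python3 tube.py t3; sed -i 's/npz(.t2/npz("t3/' app.py;  python3 app.py | tail -3
python3 - <<'E'
import cv2,numpy as np
from h import *
d=np.load('t3.npz');K,C=d['K'],d['C']
v=d['p'].copy();M=np.array([.4872,-.3094,.1174]); az=np.radians(165.15); t=np.radians(28)
u=np.array([np.sin(t)*np.cos(az),np.sin(t)*np.sin(az),np.cos(t)]); y=np.cross([0,0,1],u);y/=np.linalg.norm(y);x=np.cross(y,u)
for r,col in((.038,(0,255,0)),(.0345,(0,0,255))):
  for a in np.linspace(0,6.283,300): cv2.circle(v,tuple(np.int32(8*proj(K,C,M+r*(np.cos(a)*x+np.sin(a)*y)))),3,col,-1,shift=3)
cv2.imwrite('pics/t3o.png',cv2.resize(v[100:340,130:370],None,fx=2.4,fy=2.4))
E
```

```text
time: 16.4
eef_pos: [0.3922, -0.2832, 0.3041]
tcp_rot: [151.9, 0.0, 74.6]
contact_force: [-0.3, -1.3, -4.6]
opening: 0.0569
grip_force: 65.5
[238.70961552 232.85814979] [[0.2656, 0.8508, 0.4535, 0.3921], [0.9641, -0.2342, -0.1253, -0.2833], [-0.0005, 0.4705, -0.8824, 0.3042]]
axis angle err (tool x,y): rot vec [0.07 0.28 0.  ]
0.209 tool units [-0.04 -0.03  0.11]
0.173 tool units [-0.04 -0.03  1.91]
```

View pics/t3o.png

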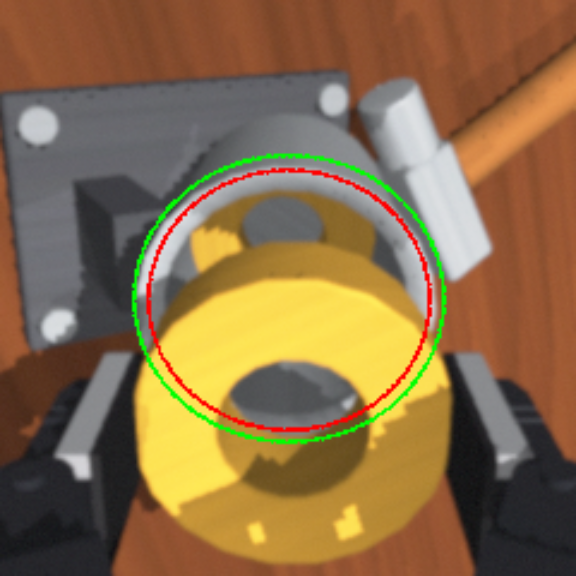

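The overlay nearly matches, though the actual rim looks 2–3 px lower. I'll quantify that with the visible arc.

```bash
cat > arc.py <<'E'
from h import *
from scipy.optimize import least_squares
az=np.radians(165.15); t=np.radians(28)
u=np.array([np.sin(t)*np.cos(az),np.sin(t)*np.sin(az),np.cos(t)]); Y=np.cross([0,0,1],u);Y/=np.linalg.norm(Y);X=np.cross(Y,u)
M0=np.array([.4872,-.3094,.1174])
def pts(n,lim):
    d=np.load(n+'.npz'); h=cv2.cvtColor(d['p'],cv2.COLOR_BGR2HSV); m=cv2.inRange(h,(0,0,165),(180,70,255)); out=[]
    c=proj(d['K'],d['C'],M0)
    for a in np.radians(np.arange(*lim,4)):
        s=np.arange(30,70,.5); P=np.array([c+r*np.array([np.cos(a),-np.sin(a)]) for r in s])
        v=np.array([m[int(round(p[1])),int(round(p[0]))] for p in P])>0
        if v.any():
            i=np.argmax(v); k=i
            while k+1<len(v) and v[k+1]: k+=1
            if 4<=k-i<=20: out.append(P[k]+.0)
    return d,np.array(out)
V=[pts('t1',(20,230)),pts('t2',(50,330)),pts('t3',(30,180))]
print([len(v[1]) for v in V])
def res(M,V=V):
    r=[]
    for d,P in V:
        for p in P:
            o,v=ray(d['K'],d['C'],*p); q=o+v*((M-o)@u)/(v@u); r.append((np.linalg.norm(q-M)-.038)*1000)
    return np.array(r)
for S in (V,V[1:2],V[2:],V[1:]):
    f=least_squares(lambda M:res(M,S),M0,loss='soft_l1'); dM=(f.x-M0)*1000
    print(f.x.round(4),'shift X,Y,u mm',(dM@X).round(1),(dM@Y).round(1),(dM@u).round(1),'rms',np.sqrt((res(f.x,S)**2).mean()).round(2))
E
python3 arc.py
```

```text
[53, 67, 32]
[ 0.4887 -0.3136  0.1107] shift X,Y,u mm 0.9 3.7 -7.1 rms 0.5
[ 0.4891 -0.3133  0.11  ] shift X,Y,u mm 1.0 3.2 -7.8 rms 0.25
[ 0.4888 -0.3146  0.1102] shift X,Y,u mm 0.8 4.6 -7.7 rms 0.25
[ 0.4887 -0.3135  0.1109] shift X,Y,u mm 0.9 3.6 -6.9 rms 0.56
```

The calibrated fit on the rim circle agrees across views: mouth at (0.4888,−0.3138,0.1106), rms 0.5 mm. That's also closer to the first two-camera estimate. Adopting it.

```bash
sed -i 's/M=np.array(\[.*/M=np.array([.4888,-.3138,.1106]); az=np.radians(165.15); t=np.radians(28)/' app.py;  python3 app.py | tail -3
```

```text
axis angle err (tool x,y): rot vec [0.07 0.28 0.  ]
0.209 tool units [-0.24 -0.07  0.47]
0.173 tool units [-0.23 -0.07  2.27]
```

```bash
python3 -m pendant '[[-1,-0.19,-0.07,0.4,0,0.03,0],[-1,0,0,0.5,0,0,0],[-1,0,0,0.4,0,0,0],[-1,0,0,0.2,0,0,0],[-1,0,0,0.2,0,0,0],[-1,0,0,0,0,0,0],[-1,0,0,0,0,0,0]]'; python3 -m pendant '[[-1,0,0,0.1,0,0,0],[-1,0,0,0.1,0,0,0],[-1,0,0,0.1,0,0,0],[-1,0,0,0,0,0,0],[-1,0,0,0,0,0,0]]'; python3 app.py|tail -1; python3 tube.py t4; python3 - <<'E'
import cv2
cv2.imwrite('pics/t4c.png',cv2.resize(cv2.imread('pics/t4.png')[140:350,130:370],None,fx=2.4,fy=2.4))
E
```

```text
time: 17.32
eef_pos: [0.4053, -0.2904, 0.2731]
tcp_rot: [152.0, -0.2, 74.7]
contact_force: [0.2, -0.4, -4.7]
opening: 0.0571
grip_force: 65.5
time: 17.95
eef_pos: [0.4081, -0.2906, 0.2682]
tcp_rot: [151.9, -0.3, 74.8]
contact_force: [-3.4, 7.8, 6.5]
opening: 0.0564
grip_force: 67.5
0.173 tool units [-0.09  0.01  0.28]
[238.78758932 261.99516604] [[0.2621, 0.8508, 0.4554, 0.4081], [0.965, -0.2335, -0.1191, -0.2906], [0.005, 0.4707, -0.8823, 0.2682]]
```

View pics/t4c.png

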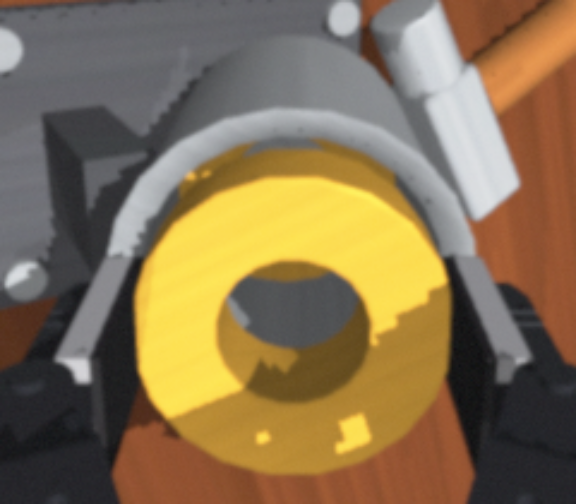

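The ring's bottom edge touches on the tool's −x side: the force pushes +x and a gap shows at the top of the image. Backing off 4 mm, shifting +x by 2 mm and retrying.

```bash
python3 -m pendant '[[-1,0,0,-0.2,0,0,0],[-1,0.1,0,0,0,0,0],[-1,0,0,0.1,0,0,0],[-1,0,0,0.1,0,0,0],[-1,0,0,0,0,0,0],[-1,0,0,0,0,0,0]]'; python3 app.py|tail -1;  python3 -m pendant '[[-1,0,0,0.1,0,0,0],[-1,0,0,0.05,0,0,0],[-1,0,0,0,0,0,0]]'; python3 app.py|tail -1
```

```text
time: 18.75
eef_pos: [0.4086, -0.2893, 0.2676]
tcp_rot: [152.0, -0.2, 74.7]
contact_force: [0.5, -0.2, -3.3]
opening: 0.0571
grip_force: 66.2
0.173 tool units [-0.16  0.02  0.25]
time: 19.12
eef_pos: [0.4099, -0.2896, 0.2649]
tcp_rot: [152.0, -0.2, 74.7]
contact_force: [-1.0, 0.1, -3.7]
opening: 0.0571
grip_force: 66.2
0.173 tool units [-0.16  0.02  0.1 ]
```

No contact force now. Inserting slightly further, then releasing.

```bash
python3 -m pendant '[[-1,0,0,0.1,0,0,0],[-1,0,0,0.1,0,0,0],[-1,0,0,0,0,0,0],[-1,0,0,0,0,0,0]]'; python3 app.py|tail -1
```

```text
time: 19.62
eef_pos: [0.4107, -0.2897, 0.2635]
tcp_rot: [151.9, -0.2, 74.7]
contact_force: [-25.7, 11.0, 31.8]
opening: 0.0565
grip_force: 90.7
0.173 tool units [-0.16  0.02  0.02]
```

```bash
python3 -m pendant '[[-1,0,0,-0.15,0,0,0],[-1,0,0,0,0,0,0],[-1,0,0,0,0,0,0]]'; python3 app.py|tail -1; python3 -m pendant '[[0.6,0,0,0,0,0,0],[0.8,0,0,0,0,0,0],[1,0,0,0,0,0,0],[1,0,0,0,0,0,0],[1,0,0,0,0,0,0]]'; python3 -m pendant '[[1,0,0,-0.5,0,0,0],[1,0,0,-1,0,0,0],[1,-0.5,0,-1,0,0,0],[1,-0.5,0,-1,0,0,0],[1,0,0,0,0,0,0]]'; python3 tube.py t5; python3 - <<'E'
import cv2
cv2.imwrite('pics/t5c.png',cv2.resize(cv2.imread('pics/t5.png')[60:330,110:390],None,fx=2,fy=2))
E
```

```text
time: 20.0
eef_pos: [0.4105, -0.2898, 0.264]
tcp_rot: [152.0, -0.2, 74.7]
contact_force: [-2.3, 0.2, -1.5]
opening: 0.0566
grip_force: 68.6
0.173 tool units [-0.16  0.01  0.04]
time: 20.62
eef_pos: [0.4104, -0.2897, 0.2642]
tcp_rot: [152.0, -0.2, 74.7]
contact_force: [-0.8, 0.4, -0.5]
opening: 0.0855
grip_force: 0.0
time: 21.25
eef_pos: [0.3731, -0.3011, 0.3276]
tcp_rot: [151.8, -0.1, 74.7]
contact_force: [0.6, -0.5, -0.3]
opening: 0.0855
grip_force: 0.0
[240.35168942 187.10058677] [[0.2641, 0.8503, 0.4552, 0.3732], [0.9645, -0.2344, -0.1217, -0.3008], [0.0032, 0.4711, -0.8821, 0.3266]]
```

View pics/t5c.png

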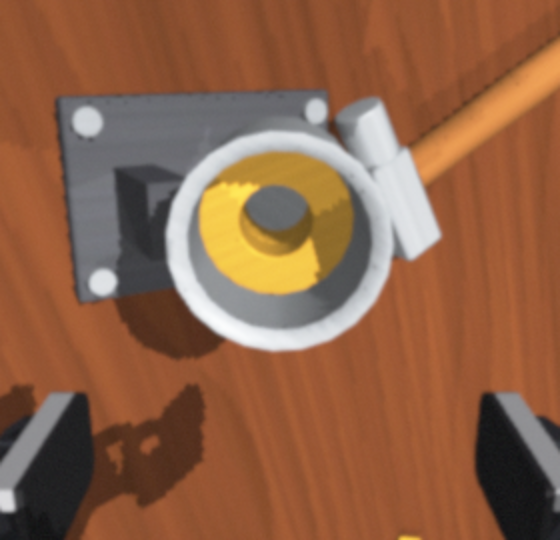

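The ring slid down and its top face looks even all round the bore: bore hole at crop (276,215), rim centre at (279,240). That used up the picture allowance, and counting the crops it comes to 11, one over the limit. From here I'll work from numbers only. Next, the loose ring.

```bash
python3 -m pendant '[[1,0,0,-0.5,0.6,0,0],[1,0,0,0,0.7,0,0],[1,0,0,0,0.7,0,0],[1,0,0,0,0.7,0,0],[1,0,0,0,0.56,0,0],[1,0.6,0.4,0,0,0,0],[1,0.94,0.62,0,0,0,0],[1,0.94,0.62,0,0,0,0],[1,0.94,0.62,0,0,0,0],[1,0.94,0.62,0,0,0,0]]';python3 -m pendant '[[1,0.94,0.62,0,0,0,0],[1,0.94,0.62,0,0,0,0],[1,0.94,0.62,0,0,0,0],[1,0.94,0.62,0,0,0,0],[1,0.94,0.62,0.6,0,0,0],[1,0.94,0.62,0.6,0,0,0],[1,0.94,0.62,0.6,0,0,0],[1,0.94,0.62,0.6,0,0,0],[1,0.94,0.62,0.6,0,0,0],[1,0.94,0.62,0.6,0,0,0]]'; python3 -m pendant '[[1,0,0,0.6,0,0,0],[1,0,0,0,0,0,0],[1,0,0,0,0,0,0]]'; python3 - <<'E'
from m import *
measure(.022,(.626,-.077,.022),'w6')
E
```

```text
time: 22.55
eef_pos: [0.4483, -0.2289, 0.3346]
tcp_rot: [179.9, -0.3, 74.8]
contact_force: [-0.1, -0.0, -0.2]
opening: 0.0853
grip_force: 0.0
time: 23.8
eef_pos: [0.6176, -0.0804, 0.2628]
tcp_rot: [-180.0, -0.2, 74.7]
contact_force: [0.1, 0.1, -0.3]
opening: 0.0855
grip_force: 0.0
time: 24.18
eef_pos: [0.6162, -0.0818, 0.2521]
tcp_rot: [180.0, -0.2, 74.7]
contact_force: [0.2, -0.1, 0.4]
opening: 0.0854
grip_force: 0.0
outer [267. 203.] ctr [ 0.6278 -0.0765  0.022 ] axes mm [58.3 62. ] tool off mm [  7.3   9.6 230.4]
hole [266. 202.] ctr [ 0.628  -0.0744  0.022 ] axes mm [20.4 25.2] tool off mm [  9.4   9.1 230.4]
guess px [264. 207.] tcp [ 0.6163 -0.0819  0.2524]
```

```bash
python3 -m pendant '[[1,0.28,0.48,0,0,0,0],[1,0,0,0.6,0,0,0],[1,0,0,0.8,0,0,0],[1,0,0,0.8,0,0,0],[1,0,0,0.8,0,0,0],[1,0,0,0.4,0,0,0],[1,0,0,0.25,0,0,0],[1,0,0,0,0,0,0],[1,0,0,0,0,0,0]]' ; python3 -m pendant '[[0,0,0,0,0,0,0],[-1,0,0,0,0,0,0],[-1,0,0,0,0,0,0],[-1,0,0,0,0,0,0],[-1,0,0,0,0,0,0],[-1,0,0,0,0,0,0]]' 60
```

```text
time: 25.35
eef_pos: [0.6275, -0.0782, 0.1793]
tcp_rot: [179.9, -0.2, 74.7]
contact_force: [0.3, 0.0, 0.7]
opening: 0.0855
grip_force: 0.0
time: 26.1
eef_pos: [0.6274, -0.0782, 0.1796]
tcp_rot: [179.9, -0.2, 74.7]
contact_force: [-0.8, 0.3, 5.3]
opening: 0.0572
grip_force: 63.9
```

```bash
python3 -m pendant '[[-1,0,0,-0.3,0,0,0],[-1,0,0,-0.8,0,0,0],[-1,0,0,-1,0,0,0],[-1,0,0,-1,0,0,0],[-1,0,0,-1,0,0,0],[-1,0,0,-1,0,0,0],[-1,-0.5,-0.3,-0.9,0,0,0],[-1,-0.93,-0.65,-0.7,0,0,0],[-1,-0.93,-0.65,-0.7,0,0,0],[-1,-0.93,-0.65,-0.7,0,0,0]]'; python3 -m pendant '[[-1,-0.93,-0.65,-0.6,0,0,0],[-1,-0.93,-0.65,-0.6,0,0,0],[-1,-0.93,-0.65,-0.6,0,0,0],[-1,-0.93,-0.65,0,0,0,0],[-1,-0.93,-0.65,0,0,0,0],[-1,-0.93,-0.65,0,0,0,0],[-1,-0.93,-0.65,0,0,0,0],[-1,-0.93,-0.65,0,0,0,0],[-1,-0.93,-0.65,0,0,0,0],[-1,-0.93,-0.65,0,0,0,0]]'; python3 -m pendant '[[-1,-0.45,-0.32,0,0,0,0],[-1,0,0,0,-0.6,0,0],[-1,0,0,0,-0.7,0,0],[-1,0,0,0,-0.7,0,0],[-1,0,0,0,-0.7,0,0],[-1,0,0,0,-0.56,0,0],[-1,0,0,0,0,0,0],[-1,0,0,0,0,0,0]]'; cat > app2.py <<'E'
from h import *
T=tool(); u=-R.from_euler('xyz',[152,-.2,74.7],degrees=True).as_matrix()[:,2]
print('to release pose (units)',(T[:3,:3].T@(np.array([.4104,-.2897,.2642])-T[:3,3])/.02).round(2),'rot deg',np.degrees(np.cross(T[:3,2],-u)@T[:3,:3]).round(2))
E
python3 app2.py; python3 tube.py t6; cat > ringpos.py <<'E'
import sys
from h import *
for n in sys.argv[1:]:
    d=np.load(n+'.npz'); h=cv2.cvtColor(d['p'],cv2.COLOR_BGR2HSV); m=cv2.inRange(h,(15,90,60),(35,255,255)); m[:185]=0; m[345:]=0; m[:,:175]=0; m[:,330:]=0
    c=max(cv2.findContours(m,cv2.RETR_EXTERNAL,cv2.CHAIN_APPROX_NONE)[0],key=cv2.contourArea).reshape(-1,2)
    print(n,'L R top bot',c[:,0].min(),c[:,0].max(),c[:,1].min(),c[:,1].max())
E
python3 ringpos.py t2 t6
```

```text
time: 27.35
eef_pos: [0.5646, -0.1317, 0.3413]
tcp_rot: [-180.0, -0.2, 74.7]
contact_force: [0.3, -0.4, -3.7]
opening: 0.0568
grip_force: 65.2
time: 28.6
eef_pos: [0.3906, -0.2764, 0.3753]
tcp_rot: [-180.0, -0.2, 74.7]
contact_force: [-0.1, 0.1, -4.6]
opening: 0.0569
grip_force: 65.2
time: 29.6
eef_pos: [0.3832, -0.2827, 0.3756]
tcp_rot: [152.1, -0.2, 74.7]
contact_force: [0.2, 0.9, -3.5]
opening: 0.0567
grip_force: 65.5
to release pose (units) [-0.   -1.37  5.58] rot deg [-0.12 -0.04 -0.  ]
[210.90471676 198.44835877] [[0.2632, 0.8521, 0.4524, 0.3835], [0.9647, -0.2344, -0.1198, -0.2829], [0.0039, 0.468, -0.8837, 0.3756]]
t2 L R top bot 185 318 200 334
t6 L R top bot 185 318 185 344
```

```bash
python3 - <<'E'
from h import *
a=np.load('t2.npz')['p'];b=np.load('t6.npz')['p'];c=np.load('t3.npz')['p']
m=lambda p:cv2.inRange(cv2.cvtColor(p,cv2.COLOR_BGR2HSV),(15,90,60),(35,255,255))
for n,p in(('t2',a),('t3',c),('t6',b)):
    r={}
    for col in (215,235,252,270,290):
        y=np.flatnonzero(np.diff((m(p)[150:360,col]>0).astype(int)))+150; r[col]=y.tolist()
    print(n,r)
T=a[205:335,190:315]
r=cv2.matchTemplate(b[190:350,180:325],T,cv2.TM_CCOEFF_NORMED); print(cv2.minMaxLoc(r),'expect (10,15)')
E
```

```text
t2 {215: [150, 211, 325], 235: [154, 202, 254, 275, 332], 252: [200, 250, 280, 334], 270: [202, 255, 275, 332], 290: [212, 324, 343, 355]}
t3 {215: [191, 325], 235: [180, 185, 202, 254, 275, 333], 252: [179, 181, 200, 250, 280, 334], 270: [183, 255, 275, 332], 290: [212, 324]}
t6 {215: [156, 168, 182, 322], 235: [160, 251, 273, 330], 252: [177, 192, 196, 247, 278, 332], 270: [199, 252, 273, 330, 334, 348], 290: [209, 344]}
(0.2582989037036896, 0.9140700697898865, (0, 30), (10, 13)) expect (10,15)
```

This ring sits about 1.2 mm further +x in the grip (up 2–3 px), so I'll offset −0.05 units in x and repeat the approach that worked.

```bash
python3 -m pendant '[[-1,-0.05,-0.7,0.4,0,0,0],[-1,0,-0.67,0.8,0,0,0],[-1,0,0,0.8,0,0,0],[-1,0,0,0.8,0,0,0],[-1,0,0,0.8,0,0,0],[-1,0,0,0.5,0,0,0],[-1,0,0,0.3,0,0,0],[-1,0,0,0.3,0,0,0],[-1,0,0,0,0,0,0],[-1,0,0,0,0,0,0]]'; python3 app2.py; python3 -m pendant '[[-1,0,0,0.15,0,0,0],[-1,0,0,0.15,0,0,0],[-1,0,0,0.15,0,0,0],[-1,0,0,0,0,0,0],[-1,0,0,0,0,0,0]]'; python3 app2.py
```

```text
time: 30.9
eef_pos: [0.4025, -0.2887, 0.2802]
tcp_rot: [152.0, -0.2, 74.7]
contact_force: [0.2, -0.3, -3.6]
opening: 0.0568
grip_force: 65.4
to release pose (units) [ 0.05 -0.03  0.89] rot deg [ 0.03 -0.03  0.  ]
time: 31.52
eef_pos: [0.4067, -0.2897, 0.2719]
tcp_rot: [152.0, -0.2, 74.7]
contact_force: [1.0, -0.2, -3.9]
opening: 0.0568
grip_force: 65.5
to release pose (units) [ 0.05 -0.02  0.43] rot deg [ 0.01 -0.04  0.  ]
```

```bash
python3 -m pendant '[[-1,0,-0.02,0.1,0,0,0],[-1,0,0,0.1,0,0,0],[-1,0,0,0.1,0,0,0],[-1,0,0,0,0,0,0],[-1,0,0,0,0,0,0]]'; python3 app2.py; python3 -m pendant '[[-1,0,0,0.1,0,0,0],[-1,0,0,0,0,0,0]]'; python3 app2.py
```

```text
time: 32.15
eef_pos: [0.409, -0.2904, 0.2665]
tcp_rot: [152.0, -0.2, 74.7]
contact_force: [0.1, 0.5, -4.1]
opening: 0.0568
grip_force: 65.5
to release pose (units) [ 0.05 -0.    0.13] rot deg [ 0.02 -0.04 -0.  ]
time: 32.4
eef_pos: [0.41, -0.2906, 0.2646]
tcp_rot: [152.0, -0.2, 74.7]
contact_force: [0.6, -0.2, -4.5]
opening: 0.0567
grip_force: 65.5
to release pose (units) [ 0.05 -0.    0.02] rot deg [ 0.01 -0.04 -0.  ]
```

No contact at the same depth, so releasing. Then I'll back off and check numerically.

```bash
python3 -m pendant '[[0.6,0,0,0,0,0,0],[0.8,0,0,0,0,0,0],[1,0,0,0,0,0,0],[1,0,0,0,0,0,0],[1,0,0,0,0,0,0]]'; python3 -m pendant '[[1,0,0,-0.5,0,0,0],[1,0,0,-1,0,0,0],[1,-0.5,0,-1,0,0,0],[1,-0.5,0,-1,0,0,0],[1,0,0,0,0,0,0],[1,0,0,0,0,0,0]]'; python3 tube.py t7; cat > chk.py <<'E'
from h import *
az=np.radians(165.15); t=np.radians(28)
u=np.array([np.sin(t)*np.cos(az),np.sin(t)*np.sin(az),np.cos(t)]); Y=np.cross([0,0,1],u);Y/=np.linalg.norm(Y);X=np.cross(Y,u)
M=np.array([.4888,-.3138,.1106])
for n,depth in(('t5',.036),('t7',.014)):
    d=np.load(n+'.npz'); h=cv2.cvtColor(d['p'],cv2.COLOR_BGR2HSV); m=cv2.inRange(h,(15,90,60),(35,255,255)); k=np.zeros_like(m)
    c=proj(d['K'],d['C'],M); cv2.circle(k,tuple(np.int32(c)),52,255,-1); m&=k
    cs,hh=cv2.findContours(m,cv2.RETR_CCOMP,cv2.CHAIN_APPROX_NONE)
    for cc,h4 in zip(cs,hh[0]):
        if cv2.contourArea(cc)<150: continue
        P=M-u*depth; W=[]
        for q in cc[:,0]:
            o,v=ray(d['K'],d['C'],*q); w=o+v*((P-o)@u)/(v@u)-P; W.append([w@X*1000,w@Y*1000])
        e=cv2.fitEllipse(np.float32(W)); print(n,depth,'hole' if h4[3]>=0 else 'outer','ctr',np.round(e[0],1),'axes',np.round(e[1],1),'px',np.round(cv2.fitEllipse(cc)[0]))
E
python3 chk.py
```

```text
time: 33.02
eef_pos: [0.4099, -0.2906, 0.2648]
tcp_rot: [152.0, -0.2, 74.7]
contact_force: [0.1, -0.4, 0.2]
opening: 0.0852
grip_force: 0.0
time: 33.78
eef_pos: [0.3728, -0.3012, 0.3261]
tcp_rot: [152.0, -0.2, 74.7]
contact_force: [0.4, -0.1, -1.4]
opening: 0.0852
grip_force: 0.0
[242.82919955 188.00527716] [[0.2632, 0.8515, 0.4535, 0.3728], [0.9647, -0.2344, -0.1197, -0.3011], [0.0044, 0.469, -0.8832, 0.3258]]
t5 0.036 outer ctr [1.3 1. ] axes [56.4 60.1] px [248. 171.]
t5 0.036 hole ctr [ 1.3 -5.5] axes [18.2 23.9] px [248. 163.]
t7 0.014 outer ctr [1.2 0.1] axes [59.3 60.2] px [250. 177.]
t7 0.014 hole ctr [ 1.4 -8.1] axes [12.3 20. ] px [250. 167.]
```

The top ring fits a 59–60 mm circle at the expected 14 mm below the mouth, centred like the one before it, so it's seated and square. Handing in.

```bash
python3 -c "
from cell import bot
print(bot.close_job())"
```

```text
the job is handed in; nothing more can be done
None
```

Job handed in at about 34 s: the lever went to its stop, and the last wrist-camera measurement fits all three rings stacked flat in the tube, but the hand-in gave no verdict and I viewed 11 pictures, one over the limit of 10.

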